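# Index the mitre fence one hole over

## Task

Move the red arm of the mitre jig over by exactly one hole, from the middle hole to the one marked with the green magnet: hook a fingertip through the yellow pull ring, lift the spring index pin out, swing the arm across, and let the pin drop fully home there. Work gently with the fingertips and do not pinch the ring; do not swing the arm the wrong way or beyond the marked hole. Leave the other things where they are.

Things in the scene. Friction and masses are not known exactly. Their poses are not given: they have to be found in the camera images.
- jig: mitre jig, fixed: blue base plate 370 x 340 x 10 mm, upright steel back fence 65 mm high at its far end. Origin on the table surface under the arm's pivot; z up, x from the index plate toward the back fence (roughly away from the robot), y to the left seen along x
- middle_hole (a point): mouth of the middle hole in the aluminium index plate, 22 mm above the table, on the jig's -x axis. The plate has five 15 mm holes in an arc, 220 mm from the pivot axis and 0.262 rad (57 mm) apart
- swing_arm (a joint): angle (rad) of the red arm about the vertical pivot. 0: along the jig's -x, pin in the middle hole (the start); positive: free end toward the jig's +y. Holes at -0.524, -0.262, 0, 0.262, 0.524. Pin in a hole: locked, 0.012 rad play either way. Stiff (1 to 2 N at the ring), stays where left. 46 mm wide, top 36 mm above the table; its fence, 81 mm high, spans 27 to 123 mm from the pivot
- index_pin (a joint): lift (m) of the vertical spring pin near the arm's free end, 220 mm from the pivot. 0: fully home, 10 mm deep in a hole; above 0.010 it is clear of the index plate; hard stop at 0.020. 5 to 8 N lift it against its spring. Let go between holes it rides on the plate at about 0.010 and drops in by itself over a hole
- pull_ring: yellow ring fixed on top of the pin, 58 mm inside diameter, bar 8 mm thick, leaning 35 deg: its top toward the pivot. Origin: its centre, 99 mm above the table with the pin home, 201 mm from the pivot; rises with the pin, turns with the arm, no swivel. x axis: through the opening, toward the pivot and 35 deg below level. A finger slanting that way enters from above the robot's side. Below: 30 mm bush, top at 56 mm
- green_magnet: green disc magnet, 20 mm diameter, 8 mm tall, fixed on the index plate just outside (nearer the robot than) the hole to be used, one hole left or right of the middle; origin under its centre, 250 mm from the pivot
- red_magnet: the same in red, at the neighbouring hole on the other side, which must not be used
- hex_bolt: steel hex bolt standing head-down on the jig base, 28 mm wide head, 60 mm tall; origin under its centre; loose, to be left alone
- tape_roll: orange roll lying flat on the jig base, 48 mm diameter, 22 mm tall; origin under its centre; loose, to be left alone
- hammer: hammer lying on the table to the robot's right; loose, to be left alone
- wrench: wrench lying flat on the table to the robot's left; loose, to be left alone
- paint_tin: closed tin, 80 mm diameter, 110 mm tall, at the left; loose, to be left alone
- mug: blue mug, 80 mm diameter, 90 mm tall, at the right; loose, to be left alone
- tube_offcut: square steel tube offcut 160 x 30 x 30 mm lying at the near right; loose, to be left alone

How it is judged:
On the way, in this order (a step that is already met when the one before it is completed fails the run):
1. the pin is lifted out of the middle hole by a finger in the ring (value of joint index_pin above 0.009 m and contact force between the fingers and pull_ring above 0.5 N and value of joint swing_arm between -0.1 and 0.1 rad), for 0.1 s.
2. the arm stands at the green magnet's hole with the pin home in it (((y of green_magnet in the frame of jig above 0 m and value of joint swing_arm between 0.222 and 0.302 rad) or (y of green_magnet in the frame of jig below 0 m and value of joint swing_arm between -0.302 and -0.222 rad)) and value of joint index_pin below 0.003 m), for 0.2 s.
At the end, for the whole second after the job is handed in: the arm stands within 0.04 rad of the green magnet's hole (0.262 rad from the middle, on that side), at rest, with the pin less than 3 mm from fully home (all of step 2 and velocity of joint swing_arm between -0.05 and 0.05 rad/s); the robot touches nothing.
It fails at once if the arm is swung toward the red magnet (more than 0.13 rad) ((y of green_magnet in the frame of jig above 0 m and value of joint swing_arm below -0.13 rad) or (y of green_magnet in the frame of jig below 0 m and value of joint swing_arm above 0.13 rad)).
It fails at once if the arm is swung well beyond the green magnet's hole (more than 0.14 rad, half a hole) (value of joint swing_arm above 0.402 rad or value of joint swing_arm below -0.402 rad).
It fails at once if the ring is pinched or wrenched: more than 35 N between fingers and ring (contact force between the fingers and pull_ring above 35 N).
It fails at once if a loose thing is lifted or shifted by more than 20 mm (distance of any of hex_bolt, tape_roll, hammer, wrench, paint_tin, mug, tube_offcut from where it was at the start of the episode above 0.02 m).
It also fails if it takes over 48 s, if anything falls off the work surface, if the arm or the gripper's body presses on something with over 40 N, if the wrist force passes 120 N, or if a joint passes its speed limit or range.

## Robot

A 6-joint arm with a two-finger parallel gripper is mounted at the origin on the work surface. World frame = base frame: x ahead of the robot, y to its left, z up, the work surface at z = 0. Lengths are in m, angles in rad, forces in N, time in s.
With the tool pointing down it reaches from about 0.325 to 0.875 m from the base axis. Payload 4.4 kg.
Tool frame: the origin (TCP) lies midway between the tips of the shut fingers; the grasp point (between the pads) lies 19 mm behind it; z points along the fingers, y is the direction in which the jaws open and shut (so a half turn about z gives the same grasp; the last joint's range is limited). The gripper opens to 85 mm and grips with 20 to 120 N. Pads are 22 mm wide; open, the fingers measure 114 mm over their backs; the gripper's body (76 mm by 85 mm) begins 54 mm behind the grasp point. The pads swing forward as they close: fully open they stand 13 mm farther back than shut.
Start: joints at [0.962, 0.207, 1.542, -0, 1.393, -0.15], TCP at [0.255, 0.516, 0.231] pointing down, gripper open.
Joint ranges: [-2.73, 2.73], [-0.86, 2.22], [0.23, 2.46], [-1.11, 4.25], [0.08, 2.63], [-2.82, 2.82]. Speed limits (rad/s): [2.79, 2.79, 3.14, 3.14, 3.14, 3.14].

## Interface

Orientations are given as a unit quaternion [x, y, z, w].
In Python, from bench import sense, read_camera, sign_off, spot_in gives the robot as it stands.
- The arm moves only by the tool jog_arm, never from a script. Its argument "commands" is a list of rows, each an object of numbers: "x", "y", "z": the shift along the world's x, y, z in m; "rx", "ry", "rz": the turn, a rotation vector about the world's x, y, z in rad; "hand": the closure in counts, from 0 (fully open) to 255 (shut). A call has 1 to 8 rows; each row shifts and turns the pose as measured when the row begins; what a row does not reach is not made up. A row lasts 1/12 s, in which the tool goes at most 41.7 mm and 7.16 degrees, less where a joint would pass 70% of its speed; a pose out of reach is approached as far as the arm can. A call with a gripper value outside its range is refused whole. The fingers move at their own pace and stop on an object; the grip force is fixed at half the most. Time passes only in rows, so rows that do not move let the fingers close. It gives the time, the measured TCP pose, the force and the opening at its end, in the units of the state.
- sense(): the state, without advancing time (a new reading comes with each control period).
- read_camera(name): name is "side" or "top" or "wrist"; returns a dict with "img" (420x560x3 uint8, blue, green, red), "mtx" (3x3 intrinsics, pixels), "eye" and "orientation" of the camera in the world; the wrist camera has in their place "tool_from_camera" (4x4, takes a point from camera to tool coordinates, whose origin is the TCP and whose axes are the flange's). Camera axes: x right, y up, looking along -z (the intrinsics and any distortion apply to the point x, -y, -z); pixel columns grow to the right and rows downward; lengths in m; the calibration is good to about 2 mm. A picture is of the moment at which its call begins: read the wrist's pose just before it. There is no depth.
- sign_off(): hands the job in, once; it reports no verdict.
Trained networks look in the newest picture that a camera, given by its name, has taken for a name from the list of things; names that differ only in an ending like _2 or _b are one class to them, and where a whole thing is asked for, a point or a joint stands for the part that bears it (a point fixed in the world has none). Each returns a list of dicts, best first, with "confidence" (0 to 1); they miss things now and then, are a little off and sometimes report something else, mostly with a low value. They report only what shows in the picture. A call takes as long as a camera call.
- spot_in(camera, label): "location" ([row, column] in pixels, amid what is visible of it).
The state is a dict: "t": time; "q": joint angles; "joint_velocities": joint speeds; "joint_efforts": joint torques, N m; "tool_pos": TCP position; "eef_rot": TCP orientation; "force": force on the tool from outside, world axes, zero at the start; "torque": the same for the moment, N m; "finger_gap": opening from 0.0 (shut) to 1.0 (fully open).
Only numpy, scipy, OpenCV 4.12 (cv2) and the standard library are available. Lean on these libraries where they do the work, as an engineer would, in place of code of your own. Each camera call takes 0.05 s, during which the arm holds its last target.

## Working session

There is one attempt and no reset: what is moved stays moved. The work goes in short steps, Python scripts to look and compute and a tool call to move; the robot and the scene stay as the last step left them, time stands still between calls to the robot, and variables do not carry over. Pictures are saved under pics/ and viewed, and the job is handed in when it is done.

Besides the shell and the picture viewer there is one more tool, called after ">>>" by a JSON object that holds its "fn" and its "kwargs", one argument or row to a line. jog_arm: Moves the arm, as the interface text tells. Its arguments: {"type":"object","properties":{"commands":{"type":"array"}},"required":["commands"]}

```bash
mkdir -p pics; ls; cat > h.py <<'E'
import numpy as np,cv2
from scipy.spatial.transform import Rotation as R
from bench import *
def shot(n,f):
    s=sense(); c=read_camera(n); cv2.imwrite('pics/'+f,c['img']); return s,c
E
python3 - <<'E'
from h import *
s=sense();print(s)
for n in ['top','side']:
    s,c=shot(n,n+'0.png');print(n,c['mtx'],c['eye'],c['orientation'],[k for k in c])
    for l in ['jig','pull_ring','green_magnet','red_magnet','hex_bolt','tape_roll','swing_arm','index_pin']:
        print(l,spot_in(n,l)[:2])
E
```

```text
pics
{'t': 0.0, 'q': array([ 9.61519186e-01,  2.07439649e-01,  1.54295501e+00, -2.44446142e-05,
        1.39349888e+00, -1.50497358e-01]), 'joint_velocities': array([ 9.18348934e-06, -5.25689756e-04, -3.37310850e-04, -2.45999240e-03,
       -8.36578420e-04,  4.53708098e-04]), 'joint_efforts': array([-1.05651281e-03, -3.83039653e+01, -2.91595781e+01, -3.49439906e-04,
        1.04346417e-02, -1.99092472e-05]), 'tool_pos': array([0.2542186 , 0.51490539, 0.2301141 ]), 'eef_rot': array([ 2.27381176e-01,  9.73805154e-01, -1.07288351e-03, -4.15431476e-04]), 'force': array([ 0.5577543 , -0.15523767,  0.59943306]), 'torque': array([ 0.0184561 ,  0.00750319, -0.04572815]), 'finger_gap': 1.0034100025243766}
top [[454.3505927    0.         283.93260362]
 [  0.         454.3505927  215.57466043]
 [  0.           0.           1.        ]] [ 0.29691104 -0.0165069   1.21730082] [ 0.08456659 -0.08286477 -0.6999432   0.70431629] ['img', 'mtx', 'eye', 'orientation']
jig [{'location': [197.7, 276.0], 'confidence': 0.7}, {'location': [311.5, 388.4], 'confidence': 0.6}]
pull_ring [{'location': [225.5, 264
[... 537 characters left out ...]
  0.           0.           1.        ]] [ 0.06270753 -0.6105806   0.99869219] [ 0.3292005  -0.10994586 -0.305274    0.88676193] ['img', 'mtx', 'eye', 'orientation']
jig [{'location': [212.5, 311.2], 'confidence': 0.94}]
pull_ring [{'location': [203.8, 268.6], 'confidence': 0.52}]
green_magnet [{'location': [242.5, 276.0], 'confidence': 0.47}]
red_magnet [{'location': [204.2, 302.6], 'confidence': 0.71}]
hex_bolt [{'location': [172.1, 298.7], 'confidence': 0.56}]
tape_roll [{'location': [226.7, 346.4], 'confidence': 0.76}]
swing_arm [{'location': [204.0, 301.4], 'confidence': 0.75}]
index_pin [{'location': [198.7, 281.9], 'confidence': 0.54}, {'location': [347.5, 293.1], 'confidence': 0.21}]
```

View pics/top0.png

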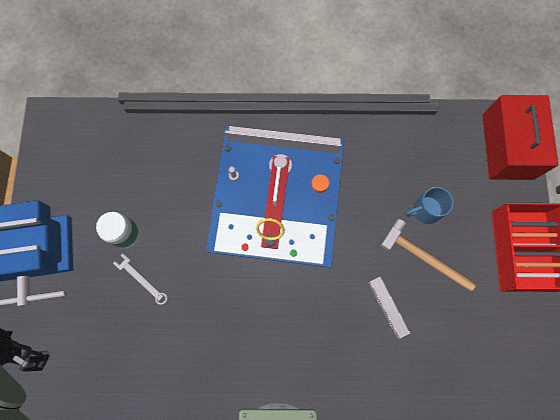

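View pics/side0.png

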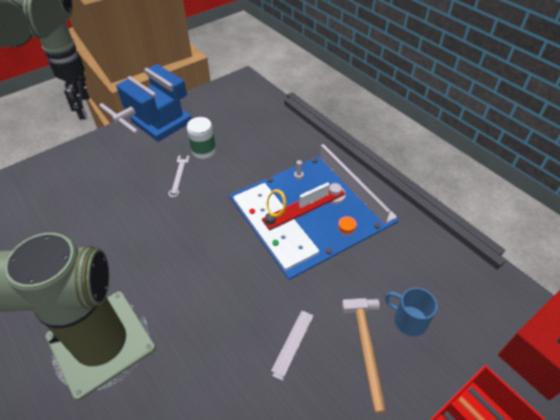

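```bash
python3 - <<'E'
import cv2
a=cv2.imread('pics/top0.png')[120:290,180:390];cv2.imwrite('pics/top0c.png',cv2.resize(a,(740,599),interpolation=cv2.INTER_CUBIC))
a=cv2.imread('pics/side0.png')[110:310,210:450];cv2.imwrite('pics/side0c.png',cv2.resize(a,(720,600),interpolation=cv2.INTER_CUBIC))
E
```

```text
(no output)
```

View pics/top0c.png

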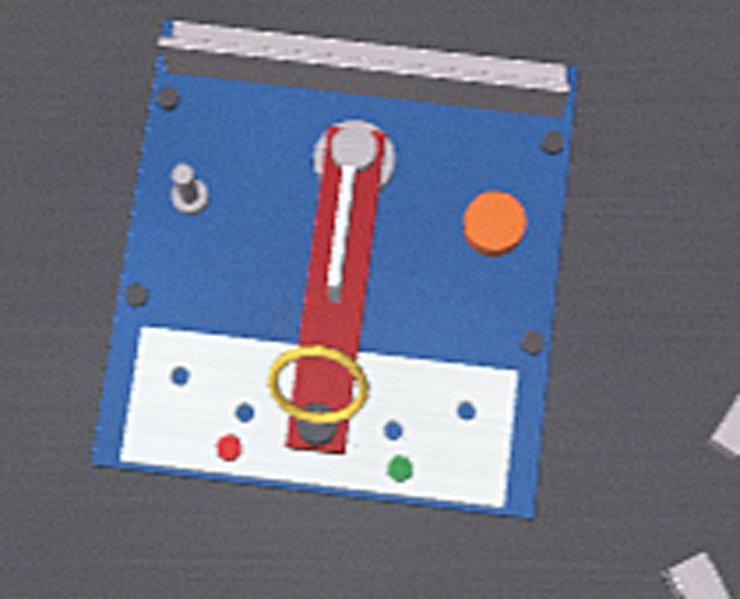

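View pics/side0c.png

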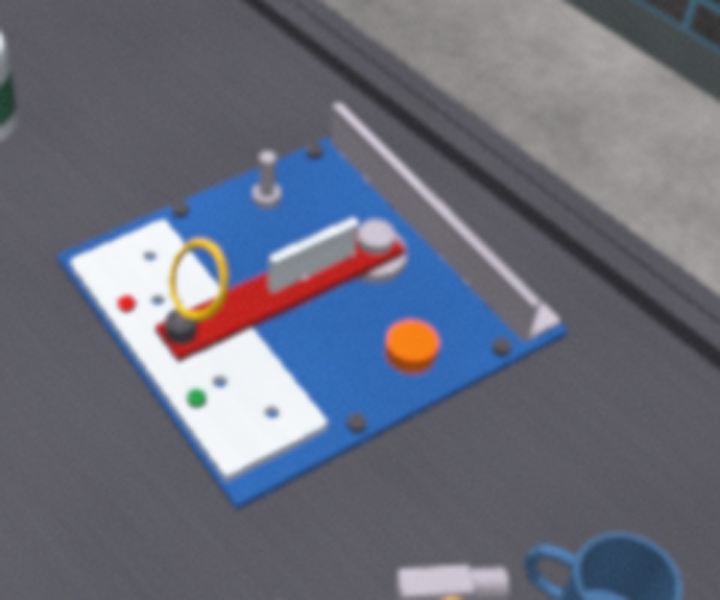

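The green magnet is right of the arm, at top pixel (293,253), and the red one is left at (245,247). So the swing is toward the jig's -y. Next I fit the jig pose from the holes, the magnets and the ring.

```bash
cat > fit.py <<'E'
from h import *
from scipy.optimize import least_squares
def proj(c,P):
    Rm=R.from_quat(c['orientation']).as_matrix(); p=(np.atleast_2d(P)-c['eye'])@Rm
    p=p*[1,-1,-1]; u=p@np.array(c['mtx']).T; return u[:,:2]/u[:,2:]
a=np.array([.524,.262,-.262,-.524])
pol=lambda r,t,z: [-r*np.cos(t),-r*np.sin(t),z]
L=[pol(.22,t,.022) for t in a]+[pol(.25,.262,.029),pol(.25,-.262,.029)]
# (left=+y: angle positive => free end toward +y): y=+r sin
L=np.array([[p[0],-p[1],p[2]] for p in L])
L=np.vstack([L,[-.201,0,.099]])
cams={n:read_camera(n) for n in ['top','side']}
T=np.array([(180,376),(245,412),(393,430),(466,411),(229,448),(400,468),(319,385)])/3.5238+[180,120]-.36
S=np.array([(150,256),(158,300),(220,381),(272,412),(127,303),(197,398),(199,279)])/3.0+[210,110]-.33
def W(v): 
    c,s=np.cos(v[2]),np.sin(v[2]); return L@np.array([[c,s,0],[-s,c,0],[0,0,1]])+[v[0],v[1],0]
def f(v,w=(1,1)): return np.r_[w[0]*(proj(cams['top'],W(v))-T).ravel(),w[1]*(proj(cams['side'],W(v))-S).ravel()]
for w in [(1,1),(1,0),(0,1)]:
    r=least_squares(f,[.6,0,0],args=(w,)); print(w,r.x); 
    print(np.round(f(r.x).reshape(2,-1,2),1).tolist())
    v=r.x; print('ring,green,pin',W(v)[-1],W(v)[5])
E
python3 fit.py
```

```text
(1, 1) [ 0.73197038 -0.00179116 -0.11544709]
[[[0.3, -0.0], [0.3, 0.1], [0.6, 0.1], [0.5, -0.2], [0.2, -0.3], [0.2, -0.1], [0.0, 0.2]], [[-0.1, -0.3], [-0.3, -0.3], [-0.1, -0.0], [-0.0, -0.2], [-0.3, -0.6], [-0.2, -0.7], [-0.6, 0.2]]]
ring,green,pin [0.53230836 0.02136219 0.099     ] [ 0.4846503  -0.03829838  0.029     ]
(1, 0) [ 0.73183945 -0.00106185 -0.1157461 ]
[[[0.0, 0.0], [-0.0, 0.1], [0.3, 0.1], [0.2, -0.2], [-0.1, -0.3], [-0.1, -0.0], [-0.3, 0.2]], [[-0.3, -0.5], [-0.5, -0.4], [-0.3, -0.2], [-0.3, -0.4], [-0.5, -0.7], [-0.4, -0.9], [-0.9, 0.0]]]
ring,green,pin [0.53218436 0.02215121 0.099     ] [ 0.48450846 -0.03749511  0.029     ]
(0, 1) [ 0.73187566 -0.00295016 -0.11531954]
[[[0.8, 0.0], [0.7, 0.1], [1.0, 0.1], [0.9, -0.2], [0.6, -0.3], [0.7, -0.1], [0.5, 0.2]], [[0.1, -0.1], [-0.1, -0.0], [0.1, 0.3], [0.2, 0.1], [-0.1, -0.3], [0.1, -0.4], [-0.4, 0.5]]]
ring,green,pin [0.53221069 0.02017773 0.099     ] [ 0.48456024 -0.03948892  0.029     ]
```

```bash
cat > tgt.py <<'E'
from h import *
import sys
def info(back,el=35.,yaw=-.1154,ring=(.5323,.0214,.099)):
    s=sense(); e=np.radians(el)
    d=np.array([np.cos(e)*np.cos(yaw),np.cos(e)*np.sin(yaw),-np.sin(e)])
    y=np.array([-np.sin(yaw),np.cos(yaw),0]); x=np.cross(y,d)
    Rt=R.from_matrix(np.c_[x,y,d]); R0=R.from_quat(s['eef_rot'])
    rv=(Rt*R0.inv()).as_rotvec()
    p=np.array(ring)-back*d
    print('t',s['t'],'p',s['tool_pos'].round(4),'q',s['q'].round(3),'F',s['force'].round(2),'gap',round(s['finger_gap'],3))
    print('z',R0.as_matrix()[:,2].round(3),'y',R0.as_matrix()[:,1].round(3),'rv',rv.round(4),np.degrees(np.linalg.norm(rv)).round(1),'target',p.round(4),'dp',(p-s['tool_pos']).round(4),'d',d.round(3))
if __name__=='__main__': info(float(sys.argv[1]),float(sys.argv[2]) if len(sys.argv)>2 else 35.)
E
python3 tgt.py .05; python3 tgt.py .05 90
```

```text
t 1.0 p [0.2547 0.5155 0.2313] q [ 0.961  0.207  1.542 -0.     1.393 -0.151] F [-0.15  0.23 -0.52] gap 1.0
z [ 0.  0. -1.] y [0.443 0.897 0.   ] rv [-0.2731 -0.9249  0.3165] 58.2 target [0.4916 0.0261 0.1277] dp [ 0.2369 -0.4894 -0.1036] d [ 0.814 -0.094 -0.574]
t 1.0 p [0.2547 0.5155 0.2313] q [ 0.961  0.207  1.542 -0.     1.393 -0.151] F [-0.15  0.23 -0.52] gap 1.0
z [ 0.  0. -1.] y [0.443 0.897 0.   ] rv [-0.      0.      0.3434] 19.7 target [0.5323 0.0214 0.149 ] dp [ 0.2776 -0.4941 -0.0823] d [ 0. -0. -1.]
```

>>> {"fn": "jog_arm", "kwargs": {
  "commands": [
    {"x": 0.014, "y": -0.035, "z": 0.004, "rz": -0.04, "hand": 255},
    {"x": 0.014, "y": -0.035, "z": 0.004, "rz": -0.04, "hand": 255},
    {"x": 0.014, "y": -0.035, "z": 0.004, "rz": -0.04, "hand": 255},
    {"x": 0.014, "y": -0.035, "z": 0.004, "rz": -0.04, "hand": 255},
    {"x": 0.014, "y": -0.035, "z": 0.004, "rz": -0.04, "hand": 255},
    {"x": 0.014, "y": -0.035, "z": 0.004, "rz": -0.04, "hand": 255},
    {"x": 0.014, "y": -0.035, "z": 0.004, "rz": -0.04, "hand": 255},
    {"x": 0.014, "y": -0.035, "z": 0.004, "rz": -0.04, "hand": 255}
  ]
}}

```text
$.commands[0]: bad value
```

```bash
python3 tgt.py .05; python3 tgt.py .05 90
```

```text
t 1.0 p [0.2547 0.5155 0.2313] q [ 0.961  0.207  1.542 -0.     1.393 -0.151] F [-0.15  0.23 -0.52] gap 1.0
z [ 0.  0. -1.] y [0.443 0.897 0.   ] rv [-0.2731 -0.9249  0.3165] 58.2 target [0.4916 0.0261 0.1277] dp [ 0.2369 -0.4894 -0.1036] d [ 0.814 -0.094 -0.574]
t 1.0 p [0.2547 0.5155 0.2313] q [ 0.961  0.207  1.542 -0.     1.393 -0.151] F [-0.15  0.23 -0.52] gap 1.0
z [ 0.  0. -1.] y [0.443 0.897 0.   ] rv [-0.      0.      0.3434] 19.7 target [0.5323 0.0214 0.149 ] dp [ 0.2776 -0.4941 -0.0823] d [ 0. -0. -1.]
```

>>> {"fn": "jog_arm", "kwargs": {
  "commands": [
    {"x": 0.014, "y": -0.035, "z": 0.004, "rx": 0, "ry": 0, "rz": 0.025, "hand": 255},
    {"x": 0.014, "y": -0.035, "z": 0.004, "rx": 0, "ry": 0, "rz": 0.025, "hand": 255}
  ]
}}

```text
t: 1.17
tool_pos: [0.2806, 0.4486, 0.238]
eef_rot: [0.198, 0.98, 0.001, -0.001]
force: [1.0, -0.4, -0.2]
finger_gap: 0.747
```

>>> {"fn": "jog_arm", "kwargs": {
  "commands": [
    {"x": 0.014, "y": -0.035, "z": 0.004, "rx": 0, "ry": 0, "rz": 0.025, "hand": 255},
    {"x": 0.014, "y": -0.035, "z": 0.004, "rx": 0, "ry": 0, "rz": 0.025, "hand": 255},
    {"x": 0.014, "y": -0.035, "z": 0.004, "rx": 0, "ry": 0, "rz": 0.025, "hand": 255},
    {"x": 0.014, "y": -0.035, "z": 0.004, "rx": 0, "ry": 0, "rz": 0.025, "hand": 255},
    {"x": 0.014, "y": -0.035, "z": 0.004, "rx": 0, "ry": 0, "rz": 0.025, "hand": 255},
    {"x": 0.014, "y": -0.035, "z": 0.004, "rx": 0, "ry": 0, "rz": 0.025, "hand": 255},
    {"x": 0.014, "y": -0.035, "z": 0.004, "rx": 0, "ry": 0, "rz": 0.025, "hand": 255},
    {"x": 0.014, "y": -0.035, "z": 0.004, "rx": 0, "ry": 0, "rz": 0.025, "hand": 255}
  ]
}}

```text
t: 1.83
tool_pos: [0.3939, 0.157, 0.2721]
eef_rot: [0.09, 0.996, 0.001, 0.001]
force: [0.6, 0.8, 0.8]
finger_gap: 0.002
```

>>> {"fn": "jog_arm", "kwargs": {
  "commands": [
    {"x": 0.014, "y": -0.035, "z": 0, "rx": 0, "ry": 0, "rz": 0.025, "hand": 255},
    {"x": 0.014, "y": -0.035, "z": 0, "rx": 0, "ry": 0, "rz": 0.025, "hand": 255},
    {"x": 0.014, "y": -0.035, "z": 0, "rx": 0, "ry": 0, "rz": 0.025, "hand": 255},
    {"x": 0.014, "y": -0.035, "z": 0, "rx": 0, "ry": 0, "rz": 0.025, "hand": 255}
  ]
}}

```text
t: 2.17
tool_pos: [0.452, 0.0095, 0.2753]
eef_rot: [0.038, 0.999, 0.002, 0.005]
force: [1.2, -0.5, -0.1]
finger_gap: 0.005
```

```bash
python3 tgt.py .05; python3 tgt.py .05 45
```

```text
t 2.1667 p [0.452  0.0095 0.2753] q [-0.174 -0.103  1.775  0.005  1.461 -1.671] F [ 1.16 -0.48 -0.15] gap 0.005
z [ 0.01   0.003 -1.   ] y [0.075 0.997 0.004] rv [-0.0941 -0.9459 -0.0391] 54.5 target [0.4916 0.0261 0.1277] dp [ 0.0396  0.0166 -0.1476] d [ 0.814 -0.094 -0.574]
t 2.1667 p [0.452  0.0095 0.2753] q [-0.174 -0.103  1.775  0.005  1.461 -1.671] F [ 1.16 -0.48 -0.15] gap 0.005
z [ 0.01   0.003 -1.   ] y [0.075 0.997 0.004] rv [-0.0776 -0.7721 -0.0398] 44.5 target [0.4972 0.0255 0.1344] dp [ 0.0451  0.016  -0.1409] d [ 0.702 -0.081 -0.707]
```

>>> {"fn": "jog_arm", "kwargs": {
  "commands": [
    {"x": 0.008, "y": 0.003, "z": 0, "rx": -0.012, "ry": -0.12, "rz": -0.006, "hand": 255},
    {"x": 0.008, "y": 0.003, "z": 0, "rx": -0.012, "ry": -0.12, "rz": -0.006, "hand": 255},
    {"x": 0.008, "y": 0.003, "z": 0, "rx": -0.012, "ry": -0.12, "rz": -0.006, "hand": 255},
    {"x": 0.008, "y": 0.003, "z": 0, "rx": -0.012, "ry": -0.12, "rz": -0.006, "hand": 255},
    {"x": 0.008, "y": 0.003, "z": 0, "rx": -0.012, "ry": -0.12, "rz": -0.006, "hand": 255},
    {"x": 0.0, "y": 0.003, "z": 0, "rx": -0.012, "ry": -0.12, "rz": -0.006, "hand": 255}
  ]
}}

```text
t: 2.67
tool_pos: [0.5034, 0.0138, 0.2784]
eef_rot: [0.062, 0.927, -0.022, 0.369]
force: [-0.4, 0.6, -1.2]
finger_gap: 0.003
```

```bash
python3 tgt.py .05; python3 tgt.py .05 45
```

```text
t 2.6667 p [0.5034 0.0138 0.2784] q [-0.158 -0.443  2.202  0.037  0.627 -1.616] F [-0.37  0.6  -1.23] gap 0.003
z [ 0.681 -0.087 -0.727] y [0.132 0.991 0.005] rv [-0.0303 -0.201   0.0165] 11.7 target [0.4916 0.0261 0.1277] dp [-0.0118  0.0123 -0.1507] d [ 0.814 -0.094 -0.574]
t 2.6667 p [0.5034 0.0138 0.2784] q [-0.158 -0.443  2.202  0.037  0.627 -1.616] F [-0.37  0.6  -1.23] gap 0.003
z [ 0.681 -0.087 -0.727] y [0.132 0.991 0.005] rv [-0.0088 -0.0278  0.017 ] 1.9 target [0.4972 0.0255 0.1344] dp [-0.0062  0.0117 -0.144 ] d [ 0.702 -0.081 -0.707]
```

>>> {"fn": "jog_arm", "kwargs": {
  "commands": [
    {"x": -0.006, "y": 0.004, "z": -0.03, "rx": 0, "ry": -0.02, "rz": 0.005, "hand": 255},
    {"x": -0.006, "y": 0.004, "z": -0.03, "rx": 0, "ry": -0.02, "rz": 0.005, "hand": 255},
    {"x": -0.003, "y": 0.004, "z": -0.03, "rx": 0, "ry": -0.02, "rz": 0.005, "hand": 255}
  ]
}}

```text
t: 2.92
tool_pos: [0.4898, 0.0261, 0.1954]
eef_rot: [0.056, 0.911, -0.018, 0.409]
force: [1.5, -0.9, -0.2]
finger_gap: -0.001
```

```bash
python3 tgt.py .05; python3 tgt.py .05 40
```

```text
t 2.9167 p [0.4898 0.0261 0.1954] q [-0.141 -0.368  2.388  0.096  0.28  -1.67 ] F [ 1.48 -0.89 -0.22] gap -0.001
z [ 0.743 -0.078 -0.665] y [0.116 0.993 0.012] rv [-0.0258 -0.1147  0.0002] 6.7 target [0.4916 0.0261 0.1277] dp [ 0.0019 -0.     -0.0678] d [ 0.814 -0.094 -0.574]
t 2.9167 p [0.4898 0.0261 0.1954] q [-0.141 -0.368  2.388  0.096  0.28  -1.67 ] F [ 1.48 -0.89 -0.22] gap -0.001
z [ 0.743 -0.078 -0.665] y [0.116 0.993 0.012] rv [-0.0157 -0.028   0.0008] 1.8 target [0.4943 0.0258 0.1311] dp [ 0.0045 -0.0003 -0.0643] d [ 0.761 -0.088 -0.643]
```

>>> {"fn": "jog_arm", "kwargs": {
  "commands": [
    {"x": 0.004, "y": 0, "z": -0.02, "rx": 0, "ry": 0.06, "rz": 0, "hand": 255},
    {"x": 0.004, "y": 0, "z": -0.02, "rx": 0, "ry": 0.04, "rz": 0, "hand": 255}
  ]
}}

```text
t: 3.08
tool_pos: [0.4868, 0.0282, 0.1432]
eef_rot: [0.055, 0.933, -0.02, 0.354]
force: [1.9, 0.5, 1.7]
finger_gap: 0.005
```

```bash
python3 tgt.py .05 47; python3 - <<'E'
from h import *
shot('wrist','w1.png');s,c=shot('side','s1.png')
cv2.imwrite('pics/s1.png',cv2.resize(c['img'][90:290,190:430],(720,600)))
shot('top','t1.png')
E
```

```text
t 3.0833 p [0.4868 0.0282 0.1432] q [-0.124 -0.226  2.36   0.021  0.283 -1.596] F [1.9  0.49 1.68] gap 0.005
z [ 0.658 -0.076 -0.749] y [0.116 0.993 0.001] rv [-0.0041 -0.0256  0.0008] 1.5 target [0.4984 0.0253 0.1356] dp [ 0.0117 -0.0028 -0.0076] d [ 0.677 -0.079 -0.731]
```

View pics/s1.png

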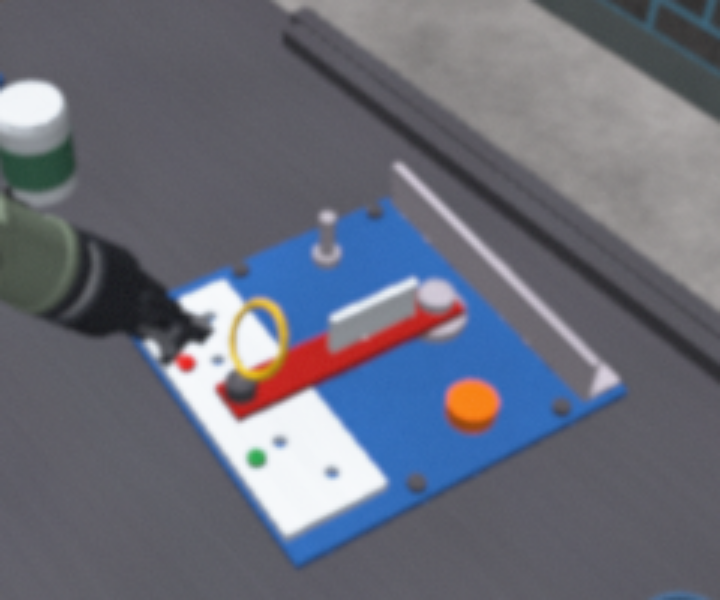

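View pics/w1.png

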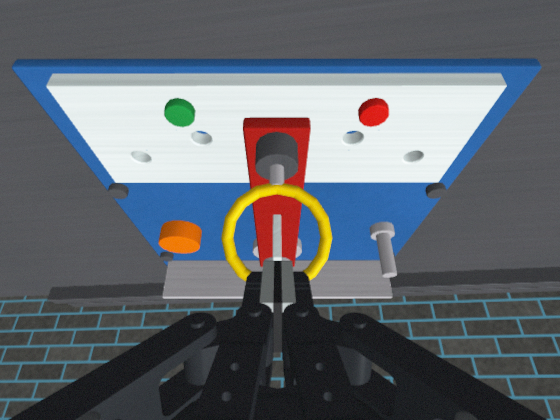

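The fingertip (wrist picture column 276, row about 265) lines up sideways with the ring's centre (column 277, row 237). I go in along the tool axis.

>>> {"fn": "jog_arm", "kwargs": {
  "commands": [
    {"x": 0.012, "y": -0.003, "z": -0.008, "rx": 0, "ry": 0, "rz": 0, "hand": 255},
    {"x": 0.008, "y": -0.001, "z": -0.008, "rx": 0, "ry": -0.02, "rz": 0, "hand": 255},
    {"x": 0.008, "y": -0.001, "z": -0.009, "rx": 0, "ry": 0, "rz": 0, "hand": 255}
  ]
}}

```text
t: 3.48
tool_pos: [0.5202, 0.0227, 0.1257]
eef_rot: [0.054, 0.927, -0.02, 0.371]
force: [-0.4, 0.7, -0.1]
finger_gap: -0.002
```

```bash
python3 tgt.py -.022 47;python3 tgt.py 0 47; python3 - <<'E'
from h import *
shot('wrist','w2.png');s,c=shot('side','s2.png')
cv2.imwrite('pics/s2.png',cv2.resize(c['img'][150:250,220:340],(720,600)))
E
```

```text
t 3.4833 p [0.5202 0.0227 0.1257] q [-0.131 -0.091  2.323  0.091  0.15  -1.67 ] F [-0.44  0.69 -0.08] gap -0.002
z [ 0.685 -0.077 -0.725] y [0.115 0.993 0.004] rv [-0.0024  0.0102 -0.0002] 0.6 target [0.5472 0.0197 0.0829] dp [ 0.027  -0.003  -0.0428] d [ 0.677 -0.079 -0.731]
t 3.4833 p [0.5202 0.0227 0.1257] q [-0.131 -0.091  2.323  0.091  0.15  -1.67 ] F [-0.44  0.69 -0.08] gap -0.002
z [ 0.685 -0.077 -0.725] y [0.115 0.993 0.004] rv [-0.0024  0.0102 -0.0002] 0.6 target [0.5323 0.0214 0.099 ] dp [ 0.0121 -0.0013 -0.0267] d [ 0.677 -0.079 -0.731]
```

View pics/s2.png

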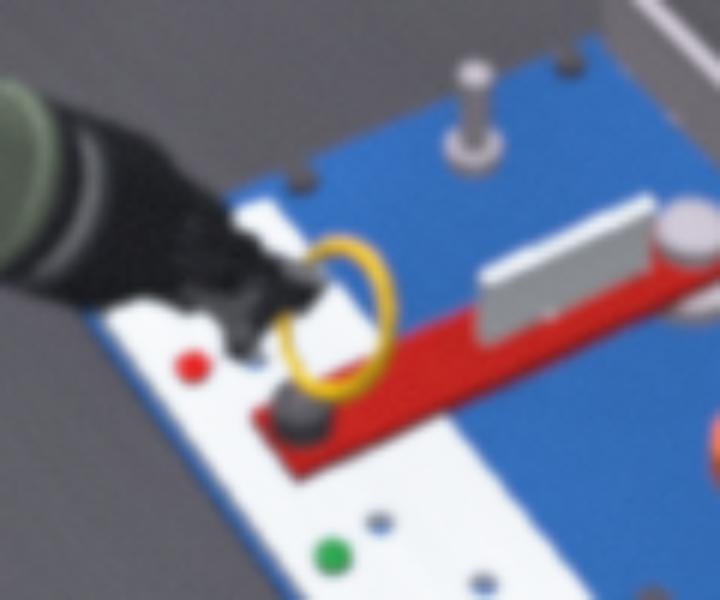

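View pics/w2.png

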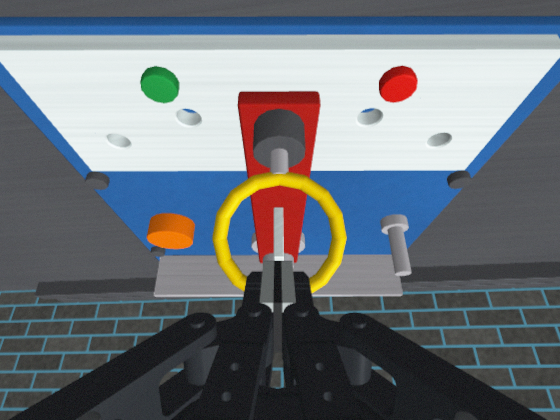

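>>> {"fn": "jog_arm", "kwargs": {
  "commands": [
    {"x": 0.003, "y": -0.001, "z": -0.006, "rx": 0, "ry": 0.05, "rz": 0, "hand": 255},
    {"x": 0.004, "y": -0.001, "z": -0.008, "rx": 0, "ry": 0.05, "rz": 0, "hand": 255},
    {"x": 0.005, "y": -0.001, "z": -0.008, "rx": 0, "ry": 0, "rz": 0, "hand": 255}
  ]
}}

```text
t: 3.83
tool_pos: [0.5351, 0.0189, 0.1098]
eef_rot: [0.053, 0.944, -0.023, 0.326]
force: [0.1, -0.1, 0.5]
finger_gap: 0.002
```

```bash
python3 tgt.py -.022 52; python3 - <<'E'
from h import *
s,c=shot('side','s2.png')
cv2.imwrite('pics/s3.png',cv2.resize(c['img'][150:250,220:340],(720,600)))
E
```

```text
t 3.8333 p [0.5351 0.0189 0.1098] q [-0.126 -0.011  2.238 -0.003  0.248 -1.581] F [ 0.12 -0.14  0.49] gap 0.002
z [ 0.613 -0.078 -0.786] y [ 0.116  0.993 -0.009] rv [0.0089 0.0018 0.0006] 0.5 target [0.5458 0.0198 0.0817] dp [ 0.0107  0.0009 -0.0281] d [ 0.612 -0.071 -0.788]
```

View pics/s3.png

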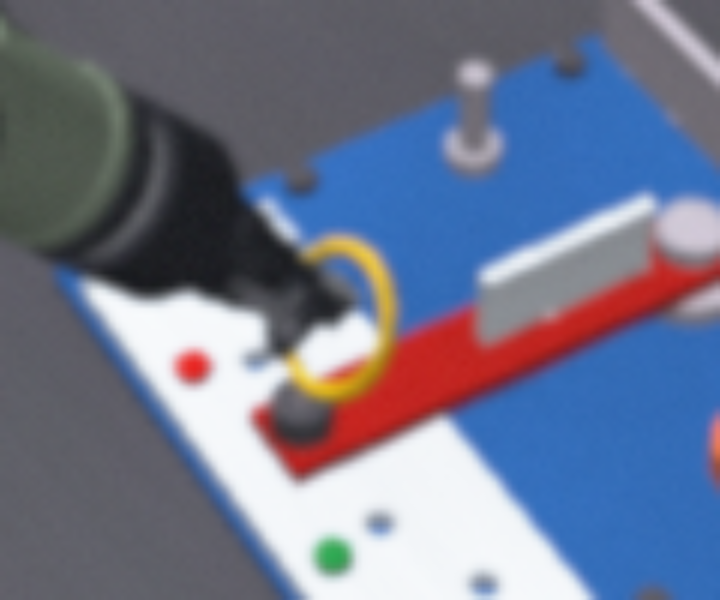

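>>> {"fn": "jog_arm", "kwargs": {
  "commands": [
    {"x": 0.005, "y": 0.0005, "z": -0.008, "rx": 0, "ry": 0, "rz": 0, "hand": 255},
    {"x": 0.005, "y": 0, "z": -0.008, "rx": 0, "ry": 0, "rz": 0, "hand": 255},
    {"x": 0.004, "y": 0, "z": -0.007, "rx": 0, "ry": 0, "rz": 0, "hand": 255},
    {"x": 0, "y": 0, "z": 0, "rx": 0, "ry": 0, "rz": 0, "hand": 255}
  ]
}}

```text
t: 4.22
tool_pos: [0.552, 0.0189, 0.0921]
eef_rot: [0.054, 0.942, -0.023, 0.331]
force: [-0.4, -0.3, -0.1]
finger_gap: 0.002
```

```bash
python3 tgt.py -.022 52; python3 - <<'E'
from h import *
shot('wrist','w4.png')
s,c=shot('side','s2.png')
cv2.imwrite('pics/s4.png',cv2.resize(c['img'][150:250,220:340],(720,600)))
E
```

```text
t 4.2167 p [0.552  0.0189 0.0921] q [-0.12   0.07   2.215 -0.026  0.18  -1.553] F [-0.44 -0.26 -0.07] gap 0.002
z [ 0.621 -0.079 -0.78 ] y [ 0.116  0.993 -0.008] rv [0.0098 0.0125 0.0013] 0.9 target [0.5458 0.0198 0.0817] dp [-0.0062  0.0009 -0.0104] d [ 0.612 -0.071 -0.788]
```

View pics/s4.png

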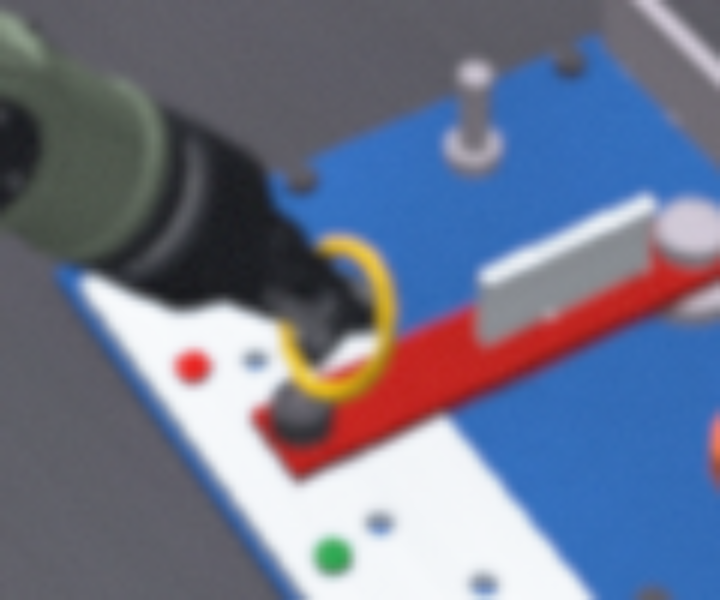

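View pics/w4.png

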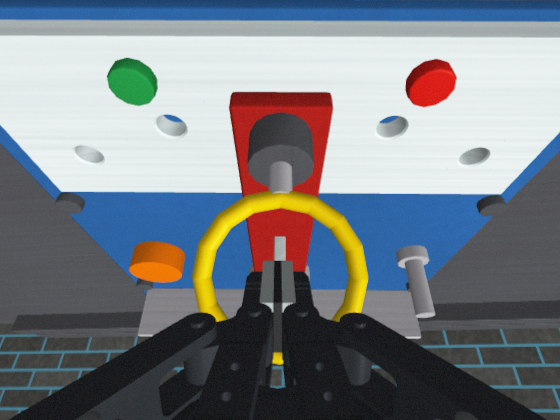

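>>> {"fn": "jog_arm", "kwargs": {
  "commands": [
    {"x": 0.005, "y": 0.0, "z": 0, "rx": 0, "ry": 0.02, "rz": 0, "hand": 255},
    {"x": 0, "y": 0, "z": 0.003, "rx": 0, "ry": 0, "rz": 0, "hand": 255},
    {"x": 0, "y": 0, "z": 0.003, "rx": 0, "ry": 0, "rz": 0, "hand": 255}
  ]
}}

```text
t: 4.57
tool_pos: [0.5541, 0.0194, 0.0981]
eef_rot: [0.053, 0.946, -0.024, 0.32]
force: [-1.4, -0.3, -6.5]
finger_gap: -0.001
```

```bash
python3 tgt.py -.022 52
```

```text
t 4.5667 p [0.5541 0.0194 0.0981] q [-0.116  0.06   2.192 -0.037  0.237 -1.542] F [-1.44 -0.33 -6.53] gap -0.001
z [ 0.602 -0.079 -0.795] y [ 0.116  0.993 -0.011] rv [ 0.0094 -0.012   0.0009] 0.9 target [0.5458 0.0198 0.0817] dp [-0.0083  0.0004 -0.0164] d [ 0.612 -0.071 -0.788]
```

>>> {"fn": "jog_arm", "kwargs": {
  "commands": [
    {"x": 0.0, "y": 0.0, "z": 0.003, "rx": 0, "ry": 0, "rz": 0, "hand": 255},
    {"x": 0, "y": 0, "z": 0.003, "rx": 0, "ry": 0, "rz": 0, "hand": 255}
  ]
}}

```text
t: 4.73
tool_pos: [0.5505, 0.0199, 0.1023]
eef_rot: [0.053, 0.947, -0.023, 0.317]
force: [-0.2, -0.5, -3.7]
finger_gap: -0.0
```

```bash
python3 tgt.py -.022 52; python3 - <<'E'
from h import *
s,c=shot('side','s2.png')
cv2.imwrite('pics/s5.png',cv2.resize(c['img'][150:250,220:340],(720,600)))
E
```

```text
t 4.7333 p [0.5505 0.0199 0.1023] q [-0.116  0.043  2.194 -0.033  0.259 -1.545] F [-0.22 -0.55 -3.66] gap -0.0
z [ 0.597 -0.078 -0.799] y [ 0.116  0.993 -0.011] rv [ 0.0085 -0.0185  0.0008] 1.2 target [0.5458 0.0198 0.0817] dp [-0.0048 -0.0001 -0.0206] d [ 0.612 -0.071 -0.788]
```

View pics/s5.png

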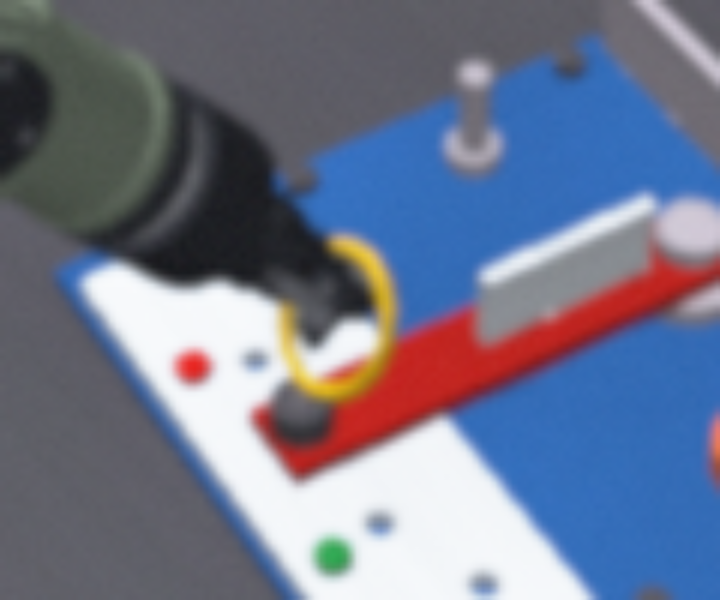

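>>> {"fn": "jog_arm", "kwargs": {
  "commands": [
    {"x": 0.004, "y": -0.0005, "z": -0.006, "rx": 0, "ry": 0, "rz": 0, "hand": 255},
    {"x": 0.005, "y": -0.0005, "z": -0.006, "rx": 0, "ry": -0.05, "rz": 0, "hand": 255},
    {"x": 0.005, "y": -0.0005, "z": -0.003, "rx": 0, "ry": -0.05, "rz": 0, "hand": 255},
    {"x": 0.002, "y": 0, "z": 0, "rx": 0, "ry": 0, "rz": 0, "hand": 255}
  ]
}}

```text
t: 5.12
tool_pos: [0.5629, 0.019, 0.0889]
eef_rot: [0.054, 0.932, -0.02, 0.357]
force: [0.5, 0.2, 0.2]
finger_gap: 0.002
```

```bash
cat >> tgt.py <<'E'
    s=sense();p=s['tool_pos']-np.array([.5323,.0214,.099]);yaw=-.1154
    z=R.from_quat(s['eef_rot']).as_matrix()[:,2]
    r=np.array([np.cos(yaw),np.sin(yaw),0]);k=np.array([0,0,1.])
    X=r*.8192-k*.5736;U=r*.5736+k*.8192;V=np.cross(k,r)
    t=(p@X)/(z@X); a=p-t*z
    print('depth along tool',round(t,4),'axis at ring plane u,v',(a@U).round(4),(a@V).round(4),'el',np.degrees(np.arcsin(-z[2])).round(1))
E
python3 tgt.py -.022 48
```

```text
File "tgt.py", line 13
    s=sense();p=s['tool_pos']-np.array([.5323,.0214,.099]);yaw=-.1154
IndentationError: unexpected indent
```

```bash
sed -i 's/^if __name__.*/if 1:\n    info(float(sys.argv[1]),float(sys.argv[2]))/' tgt.py; python3 tgt.py -.022 48
```

```text
t 5.1167 p [0.5629 0.019  0.0889] q [-0.123  0.102  2.225  0.077  0.082 -1.652] F [0.54 0.19 0.23] gap 0.002
z [ 0.664 -0.076 -0.744] y [0.115 0.993 0.001] rv [-0.0016 -0.0008  0.0002] 0.1 target [0.5469 0.0197 0.0827] dp [-0.016   0.0007 -0.0063] d [ 0.665 -0.077 -0.743]
depth along tool 0.0318 axis at ring plane u,v 0.0165 0.0012 el 48.1
```

>>> {"fn": "jog_arm", "kwargs": {
  "commands": [
    {"x": 0.001, "y": 0, "z": 0.004, "rx": 0, "ry": 0.03, "rz": 0, "hand": 255},
    {"x": 0.003, "y": 0, "z": 0.004, "rx": 0, "ry": 0, "rz": 0, "hand": 255},
    {"x": 0.003, "y": 0, "z": 0.004, "rx": 0, "ry": 0, "rz": 0, "hand": 255}
  ]
}}

```text
t: 5.37
tool_pos: [0.5621, 0.0196, 0.0923]
eef_rot: [0.055, 0.941, -0.021, 0.333]
force: [-7.3, -0.7, -5.6]
finger_gap: 0.0
```

```bash
python3 tgt.py -.022 48
```

```text
t 5.3667 p [0.5621 0.0196 0.0923] q [-0.118  0.089  2.194 -0.006  0.179 -1.568] F [-7.34 -0.7  -5.61] gap 0.0
z [ 0.624 -0.075 -0.778] y [ 0.116  0.993 -0.003] rv [-0.0035 -0.0533  0.0014] 3.1 target [0.5469 0.0197 0.0827] dp [-0.0152  0.0001 -0.0097] d [ 0.665 -0.077 -0.743]
depth along tool 0.0294 axis at ring plane u,v 0.0197 0.0017 el 51.1
```

>>> {"fn": "jog_arm", "kwargs": {
  "commands": [
    {"x": 0.003, "y": 0, "z": 0.006, "rx": 0, "ry": 0, "rz": 0, "hand": 255},
    {"x": 0.003, "y": 0, "z": 0.006, "rx": 0, "ry": 0, "rz": 0, "hand": 255}
  ]
}}

```text
t: 5.53
tool_pos: [0.5614, 0.02, 0.0973]
eef_rot: [0.055, 0.944, -0.021, 0.324]
force: [-5.3, -0.3, -6.5]
finger_gap: -0.001
```

```bash
python3 tgt.py -.022 48; python3 - <<'E'
from h import *
s,c=shot('side','s2.png')
cv2.imwrite('pics/s6.png',cv2.resize(c['img'][150:250,220:340],(720,600)))
E
```

```text
t 5.5333 p [0.5614 0.02   0.0973] q [-0.117  0.076  2.182 -0.015  0.222 -1.558] F [-5.27 -0.27 -6.48] gap -0.001
z [ 0.61  -0.075 -0.789] y [ 0.117  0.993 -0.004] rv [-0.0048 -0.0716  0.002 ] 4.1 target [0.5469 0.0197 0.0827] dp [-0.0145 -0.0003 -0.0147] d [ 0.665 -0.077 -0.743]
depth along tool 0.0259 axis at ring plane u,v 0.0229 0.0021 el 52.1
```

View pics/s6.png

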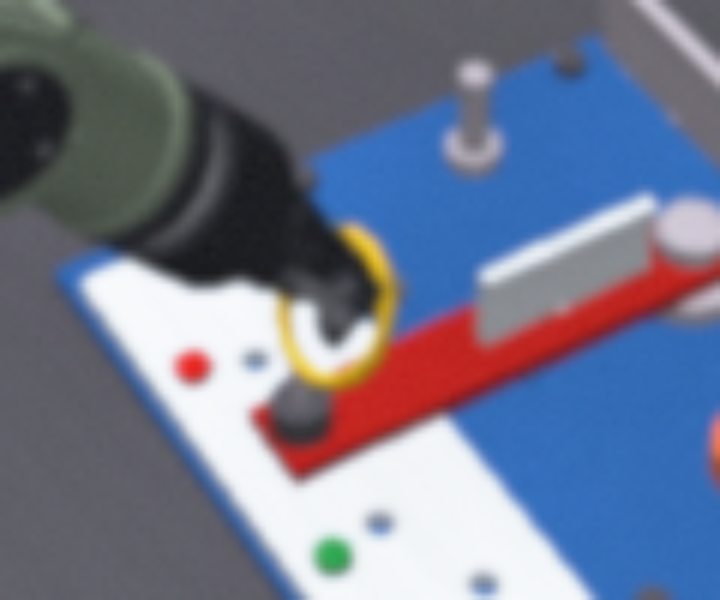

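>>> {"fn": "jog_arm", "kwargs": {
  "commands": [
    {"x": 0.003, "y": 0, "z": 0.006, "rx": 0, "ry": 0, "rz": 0, "hand": 255},
    {"x": 0.003, "y": 0, "z": 0.006, "rx": 0, "ry": 0, "rz": 0, "hand": 255},
    {"x": 0.003, "y": 0, "z": 0.006, "rx": 0, "ry": 0, "rz": 0, "hand": 255}
  ]
}}

```text
t: 5.83
tool_pos: [0.5605, 0.0206, 0.1055]
eef_rot: [0.055, 0.948, -0.021, 0.311]
force: [-6.1, -0.7, -8.1]
finger_gap: -0.001
```

```bash
python3 tgt.py -.022 48; python3 - <<'E'
from h import *
s,c=shot('side','s2.png')
cv2.imwrite('pics/s7.png',cv2.resize(c['img'][150:250,220:340],(720,600)))
E
```

```text
t 5.8333 p [0.5605 0.0206 0.1055] q [-0.114  0.057  2.163 -0.023  0.287 -1.548] F [-6.11 -0.66 -8.07] gap -0.001
z [ 0.588 -0.074 -0.805] y [ 0.118  0.993 -0.005] rv [-0.0065 -0.0985  0.003 ] 5.7 target [0.5469 0.0197 0.0827] dp [-0.0136 -0.0009 -0.0228] d [ 0.665 -0.077 -0.743]
depth along tool 0.0204 axis at ring plane u,v 0.0279 0.0025 el 53.6
```

View pics/s7.png

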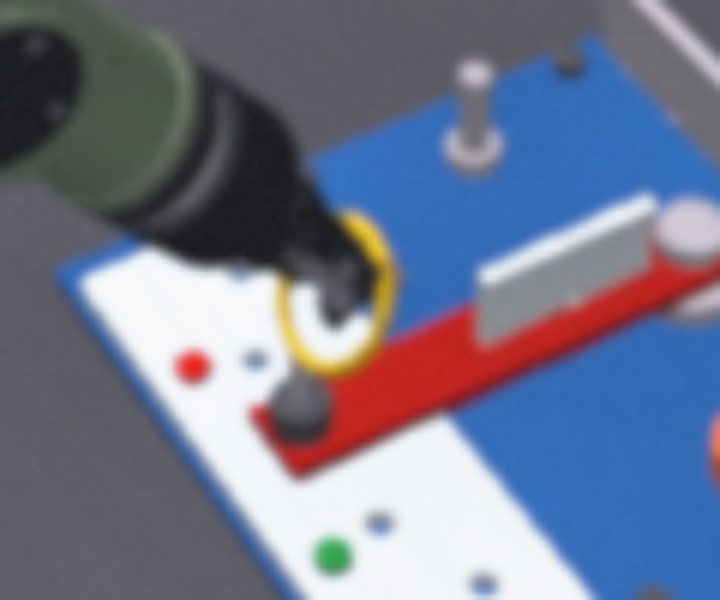

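>>> {"fn": "jog_arm", "kwargs": {
  "commands": [
    {"x": 0.003, "y": 0, "z": 0.006, "rx": 0, "ry": -0.02, "rz": 0, "hand": 255},
    {"x": 0.003, "y": 0, "z": 0.006, "rx": 0, "ry": -0.02, "rz": 0, "hand": 255}
  ]
}}

```text
t: 6.05
tool_pos: [0.5602, 0.021, 0.111]
eef_rot: [0.056, 0.945, -0.02, 0.322]
force: [-3.3, -1.2, -14.0]
finger_gap: 0.001
```

```bash
python3 tgt.py -.022 48; python3 - <<'E'
from h import *
s,c=shot('side','s2.png')
cv2.imwrite('pics/s8.png',cv2.resize(c['img'][150:250,220:340],(720,600)))
E
```

```text
t 6.05 p [0.5602 0.021  0.111 ] q [-0.115  0.042  2.175 -0.012  0.268 -1.557] F [ -3.26  -1.17 -13.99] gap 0.001
z [ 0.606 -0.073 -0.792] y [ 0.118  0.993 -0.001] rv [-0.0078 -0.0762  0.0034] 4.4 target [0.5469 0.0197 0.0827] dp [-0.0133 -0.0013 -0.0284] d [ 0.665 -0.077 -0.743]
depth along tool 0.0166 axis at ring plane u,v 0.0307 0.0028 el 52.4
```

View pics/s8.png

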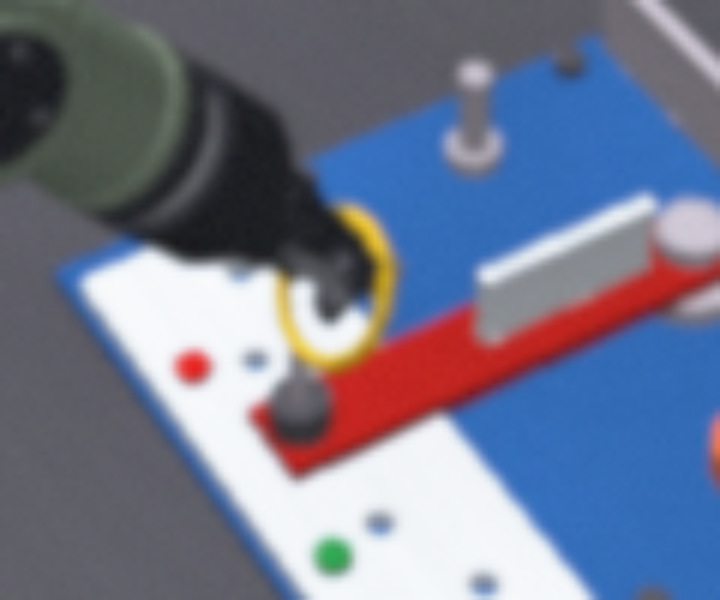

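Ring bottom in the side crop went from row 398 to 366, so the lift is about 13 mm and the pin is clear. I start the swing toward green: world -y, rz positive.

>>> {"fn": "jog_arm", "kwargs": {
  "commands": [
    {"x": 0.002, "y": -0.005, "z": 0.004, "rx": 0, "ry": -0.005, "rz": 0.025, "hand": 255},
    {"x": 0.002, "y": -0.005, "z": 0.004, "rx": 0, "ry": -0.005, "rz": 0.025, "hand": 255}
  ]
}}

```text
t: 6.27
tool_pos: [0.558, 0.0138, 0.1127]
eef_rot: [0.03, 0.947, -0.01, 0.32]
force: [-4.4, 2.4, -12.1]
finger_gap: 0.0
```

```bash
cat > tg.py <<'E'
from h import *
piv=np.array([.732,-.0018])
def st():
    s=sense();p=s['tool_pos'];Rm=R.from_quat(s['eef_rot']).as_matrix();z=Rm[:,2]
    w=p[:2]-piv; th=np.arctan2(-w[1],-w[0])
    print('t',round(s['t'],2),'p',p.round(4),'F',s['force'].round(1),'q',s['q'].round(3),'tcp joint-angle',round(-(th+.1154),4),'r',np.hypot(*w).round(4),'tool yaw joint',round(-(np.arctan2(z[1],z[0])+.1154),4),'el',np.degrees(np.arcsin(-z[2])).round(1))
def crop(n,f,b):
    s,c=shot(n,f); r0,r1,c0,c1=b
    cv2.imwrite('pics/'+f,cv2.resize(c['img'][r0:r1,c0:c1],(720,600),interpolation=cv2.INTER_CUBIC))
E
python3 - <<'E'
from tg import *
st();crop('side','s9.png',(150,250,220,340))
E
```

```text
t 6.27 p [0.558  0.0138 0.1127] F [ -4.4   2.4 -12.1] q [-0.167  0.028  2.183  0.226  0.289 -1.871] tcp joint-angle -0.0261 r 0.1747 tool yaw joint -0.0539 el 52.6
```

View pics/s9.png

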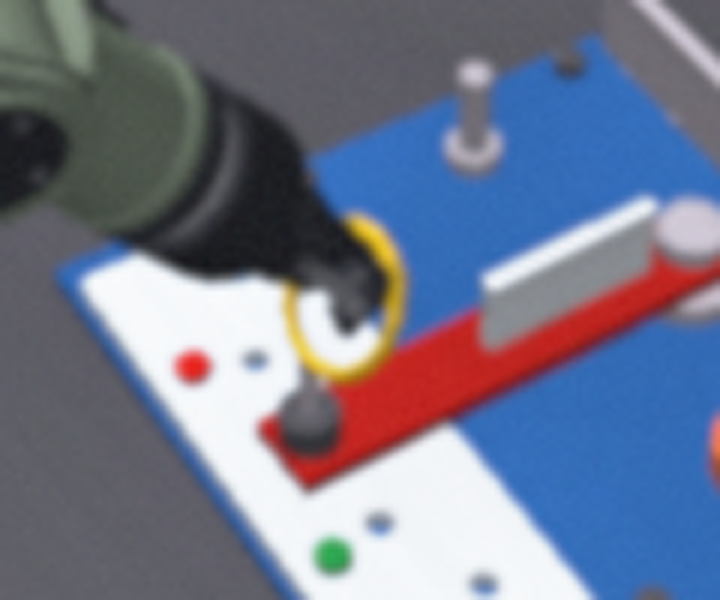

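>>> {"fn": "jog_arm", "kwargs": {
  "commands": [
    {"x": 0.003, "y": -0.005, "z": 0.004, "rx": 0, "ry": -0.005, "rz": 0.02, "hand": 255},
    {"x": 0.003, "y": -0.005, "z": 0.004, "rx": 0, "ry": -0.005, "rz": 0.02, "hand": 255},
    {"x": 0.003, "y": -0.005, "z": 0.004, "rx": 0, "ry": -0.005, "rz": 0.02, "hand": 255}
  ]
}}

```text
t: 6.57
tool_pos: [0.5564, 0.0016, 0.1135]
eef_rot: [-0.0, 0.949, 0.004, 0.315]
force: [-4.3, 2.0, -14.1]
finger_gap: 0.0
```

```bash
python3 - <<'E'
from tg import *
st();crop('side','s10.png',(150,250,220,340))
E
```

```text
t 6.57 p [0.5564 0.0016 0.1135] F [ -4.3   2.  -14.1] q [-0.238  0.021  2.181  0.45   0.347 -2.189] tcp joint-angle -0.096 r 0.1756 tool yaw joint -0.1273 el 53.3
```

View pics/s10.png

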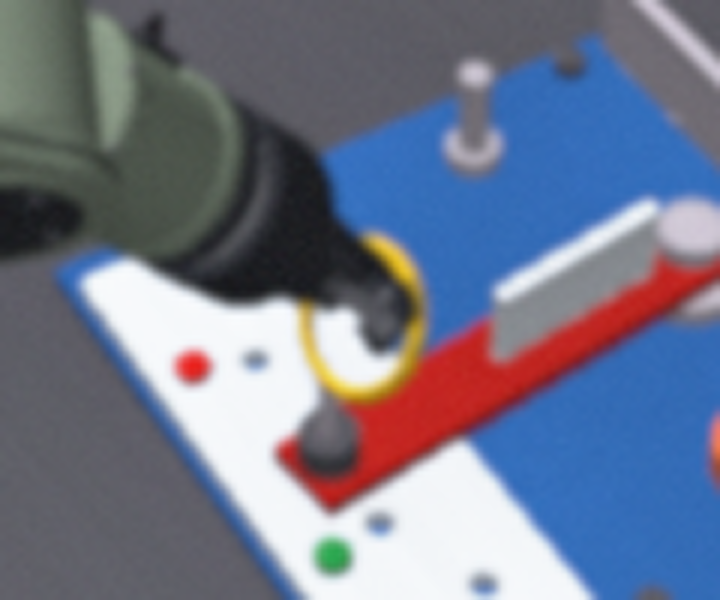

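>>> {"fn": "jog_arm", "kwargs": {
  "commands": [
    {"x": 0.003, "y": -0.005, "z": 0.004, "rx": 0, "ry": -0.005, "rz": 0, "hand": 255},
    {"x": 0.003, "y": -0.005, "z": 0.004, "rx": 0, "ry": -0.005, "rz": 0, "hand": 255}
  ]
}}

```text
t: 6.78
tool_pos: [0.5558, -0.0075, 0.1142]
eef_rot: [-0.001, 0.95, 0.005, 0.311]
force: [-3.8, 0.8, -16.5]
finger_gap: 0.001
```

```bash
python3 - <<'E'
from tg import *
st();crop('side','s11.png',(150,250,220,340))
E
```

```text
t 6.78 p [ 0.5558 -0.0075  0.1142] F [ -3.8   0.8 -16.5] q [-0.265  0.019  2.177  0.475  0.369 -2.232] tcp joint-angle -0.1477 r 0.1763 tool yaw joint -0.1325 el 53.7
```

View pics/s11.png

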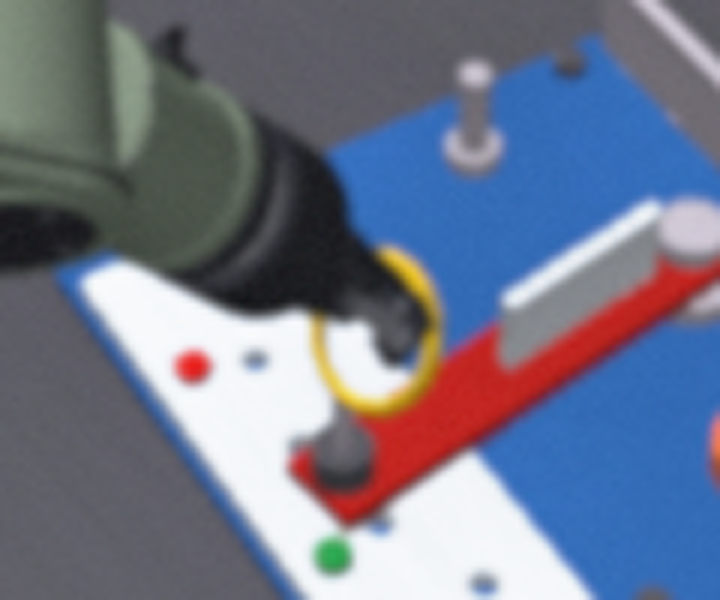

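```bash
cat >> tg.py <<'E'
from scipy.optimize import least_squares
def proj(c,P):
    Rm=R.from_quat(c['orientation']).as_matrix(); p=(np.atleast_2d(P)-c['eye'])@Rm
    p=p*[1,-1,-1]; u=p@np.array(c['mtx']).T; return u[:,:2]/u[:,2:]
def loc2w(a,r,v,z):  # joint angle a, point r from pivot, v to jig-left at arm frame
    y=-.1154-a; c,s=np.cos(y),np.sin(y); return np.array([piv[0]-c*r-s*v,piv[1]-s*r+c*v,z])
E
python3 - <<'E'
from tg import *
c=read_camera('side')
px=lambda u,v:np.array([u,v])/6+[220,150]-.42
for uv in [(298,475),(308,488),(332,511),(348,523)]:
    r=least_squares(lambda a:(proj(c,loc2w(a[0],a[1],-.023,.036))[0]-px(*uv)),[0,.24]);print(uv,r.x,r.fun)
E
```

```text
(298, 475) [-0.00322264  0.23568718] [ 0.00000000e+00 -2.84217094e-14]
(308, 488) [-0.04033299  0.23663876] [ 1.09707798e-11 -5.65592018e-12]
(332, 511) [-0.11195922  0.23700035] [ 0.00000000e+00 -2.84217094e-14]
(348, 523) [-0.1531663  0.2365741] [0.00000000e+00 5.68434189e-14]
```

>>> {"fn": "jog_arm", "kwargs": {
  "commands": [
    {"x": 0.003, "y": -0.005, "z": 0.003, "rx": 0, "ry": -0.005, "rz": 0, "hand": 255},
    {"x": 0.003, "y": -0.005, "z": 0.003, "rx": 0, "ry": -0.005, "rz": 0, "hand": 255},
    {"x": 0.003, "y": -0.005, "z": 0.003, "rx": 0, "ry": -0.005, "rz": 0, "hand": 255}
  ]
}}

```text
t: 7.13
tool_pos: [0.5564, -0.0206, 0.1144]
eef_rot: [-0.002, 0.951, 0.007, 0.309]
force: [-7.6, 1.3, -12.3]
finger_gap: -0.0
```

```bash
python3 - <<'E'
from tg import *
st();crop('side','s12.png',(150,250,220,340))
E
```

```text
t 7.13 p [ 0.5564 -0.0206  0.1144] F [ -7.6   1.3 -12.3] q [-0.301  0.022  2.17   0.513  0.392 -2.297] tcp joint-angle -0.2221 r 0.1766 tool yaw joint -0.1385 el 54.0
```

View pics/s12.png

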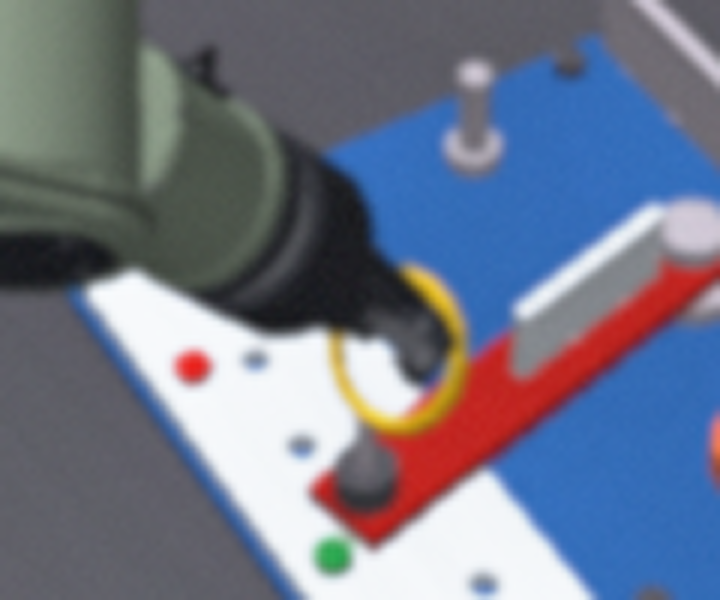

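>>> {"fn": "jog_arm", "kwargs": {
  "commands": [
    {"x": 0.003, "y": -0.005, "z": 0.003, "rx": 0, "ry": -0.005, "rz": 0, "hand": 255},
    {"x": 0.003, "y": -0.001, "z": 0.003, "rx": 0, "ry": -0.005, "rz": 0, "hand": 255}
  ]
}}

```text
t: 7.35
tool_pos: [0.557, -0.0266, 0.1146]
eef_rot: [-0.002, 0.952, 0.007, 0.308]
force: [-8.6, -0.5, -12.7]
finger_gap: -0.003
```

```bash
python3 - <<'E'
from tg import *
st();crop('side','s13.png',(150,250,220,340))
c=read_camera('side')
px=lambda u,v:np.array([u,v])/6+[220,150]-.42
r=least_squares(lambda a:(proj(c,loc2w(a[0],a[1],-.023,.036))[0]-px(374,547)),[0,.24]);print(r.x)
for a in [-.24,-.25,-.262,-.27]: print(a,((proj(c,loc2w(a,.2365,-.023,.036))[0]-[220,150]+.42)*6).round(1),((proj(c,loc2w(a,.2365,.023,.036))[0]-[220,150]+.42)*6).round(1))
E
```

```text
t 7.35 p [ 0.557  -0.0266  0.1146] F [ -8.6  -0.5 -12.7] q [-0.316  0.025  2.166  0.522  0.402 -2.318] tcp joint-angle -0.2559 r 0.1767 tool yaw joint -0.1394 el 54.2
[-0.22738787  0.23864539]
-0.24 [382.7 547.7] [310.2 489.7]
-0.25 [386.8 550.5] [313.5 492.9]
-0.262 [391.9 553.7] [317.5 496.8]
-0.27 [395.3 555.8] [320.3 499.3]
```

View pics/s13.png

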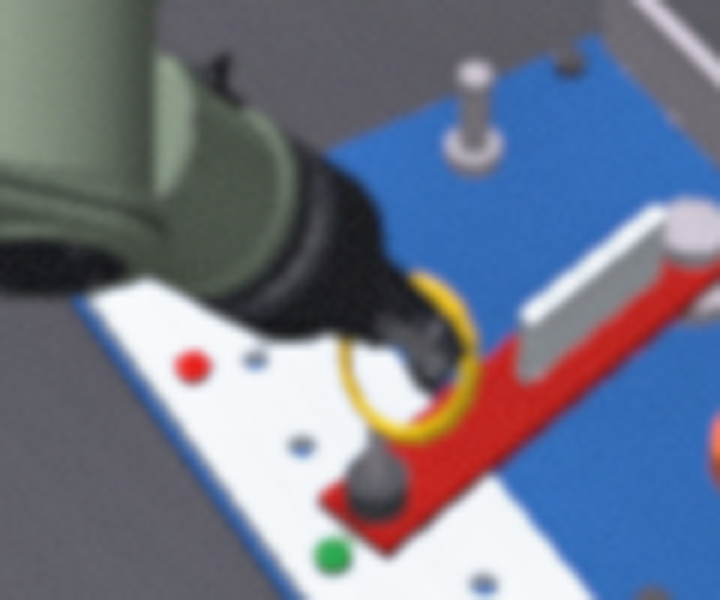

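Arm end corner at crop pixel (389,556) is about -0.26 rad by projection. I lower the pin now.

>>> {"fn": "jog_arm", "kwargs": {
  "commands": [
    {"x": 0, "y": 0, "z": -0.003, "rx": 0, "ry": 0, "rz": 0, "hand": 255},
    {"x": 0, "y": 0, "z": -0.004, "rx": 0, "ry": 0, "rz": 0, "hand": 255},
    {"x": 0, "y": 0, "z": -0.004, "rx": 0, "ry": 0, "rz": 0, "hand": 255},
    {"x": 0, "y": 0, "z": -0.004, "rx": 0, "ry": 0, "rz": 0, "hand": 255}
  ]
}}

```text
t: 7.78
tool_pos: [0.5571, -0.0289, 0.0994]
eef_rot: [-0.002, 0.951, 0.003, 0.308]
force: [-8.4, 0.5, -5.2]
finger_gap: 0.004
```

```bash
python3 - <<'E'
from tg import *
st();crop('side','s14.png',(150,250,220,340))
E
```

```text
t 7.78 p [ 0.5571 -0.0289  0.0994] F [-8.4  0.5 -5.2] q [-0.316  0.059  2.174  0.564  0.359 -2.367] tcp joint-angle -0.269 r 0.177 tool yaw joint -0.1261 el 54.1
```

View pics/s14.png

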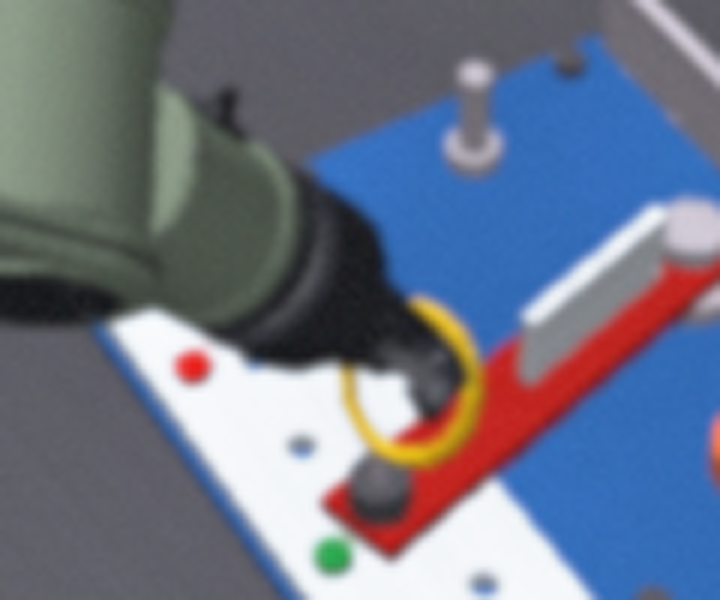

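>>> {"fn": "jog_arm", "kwargs": {
  "commands": [
    {"x": -0.001, "y": 0.001, "z": -0.004, "rx": 0, "ry": 0, "rz": 0, "hand": 255},
    {"x": -0.002, "y": 0.001, "z": -0.004, "rx": 0, "ry": 0, "rz": 0, "hand": 255},
    {"x": -0.002, "y": 0, "z": -0.003, "rx": 0, "ry": 0, "rz": 0, "hand": 255}
  ]
}}

```text
t: 8.08
tool_pos: [0.5582, -0.0312, 0.0936]
eef_rot: [-0.001, 0.949, -0.003, 0.315]
force: [-2.6, 0.4, -0.7]
finger_gap: -0.004
```

```bash
python3 - <<'E'
from tg import *
st();crop('side','s15.png',(150,250,220,340));shot('wrist','w15.png')
E
```

```text
t 8.08 p [ 0.5582 -0.0312  0.0936] F [-2.6  0.4 -0.7] q [-0.315  0.074  2.184  0.61   0.32  -2.415] tcp joint-angle -0.2832 r 0.1763 tool yaw joint -0.1068 el 53.3
```

View pics/s15.png

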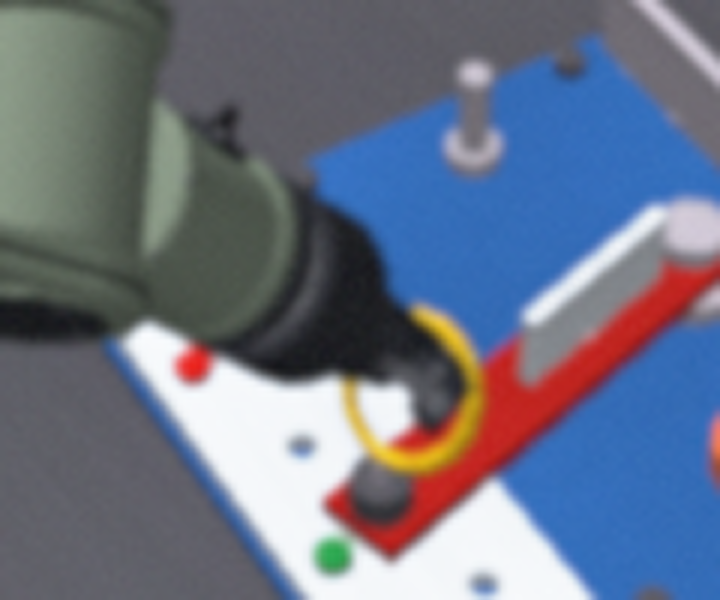

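View pics/w15.png

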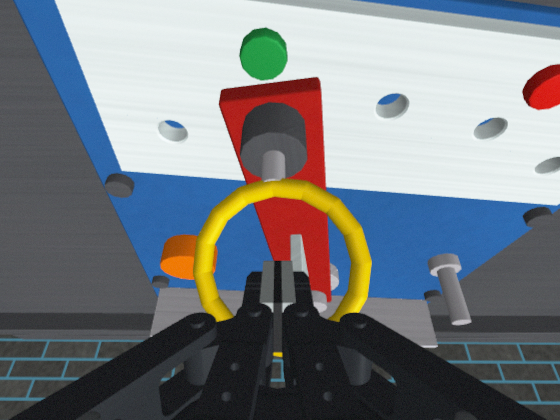

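>>> {"fn": "jog_arm", "kwargs": {
  "commands": [
    {"x": -0.003, "y": 0, "z": -0.004, "rx": 0, "ry": 0, "rz": 0, "hand": 255},
    {"x": -0.005, "y": 0, "z": 0.002, "rx": 0, "ry": 0, "rz": 0, "hand": 255},
    {"x": -0.006, "y": 0, "z": 0.007, "rx": 0, "ry": 0, "rz": 0, "hand": 255}
  ]
}}

```text
t: 8.43
tool_pos: [0.5504, -0.0343, 0.1046]
eef_rot: [0.0, 0.947, -0.006, 0.321]
force: [-1.7, 1.8, -5.2]
finger_gap: -0.002
```

```bash
python3 - <<'E'
from tg import *
st();crop('side','s16.png',(150,250,220,340))
E
```

```text
t 8.43 p [ 0.5504 -0.0343  0.1046] F [-1.7  1.8 -5.2] q [-0.328  0.03   2.205  0.604  0.332 -2.415] tcp joint-angle -0.2924 r 0.1845 tool yaw joint -0.0973 el 52.6
```

View pics/s16.png

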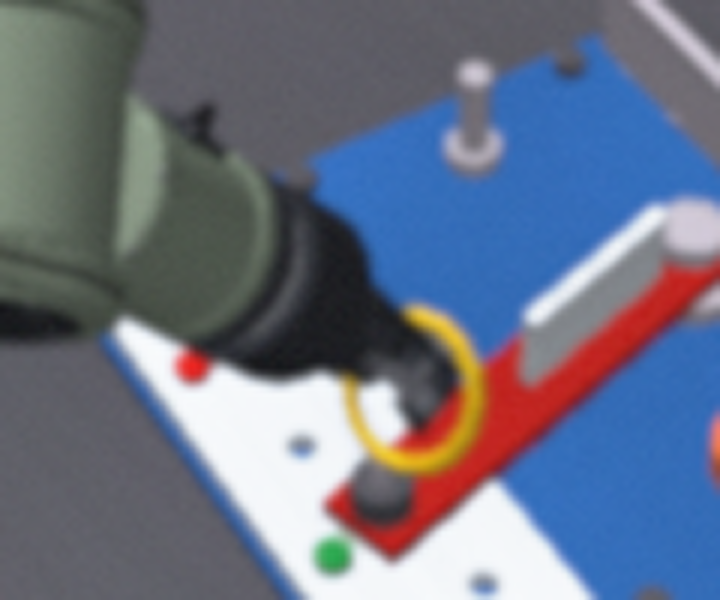

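>>> {"fn": "jog_arm", "kwargs": {
  "commands": [
    {"x": -0.006, "y": 0.002, "z": -0.006, "rx": 0, "ry": 0, "rz": 0, "hand": 255},
    {"x": -0.008, "y": 0.001, "z": 0, "rx": 0, "ry": 0, "rz": 0, "hand": 255},
    {"x": -0.008, "y": 0, "z": 0.003, "rx": 0, "ry": 0, "rz": 0, "hand": 255}
  ]
}}

```text
t: 8.73
tool_pos: [0.5336, -0.0345, 0.1096]
eef_rot: [0.001, 0.945, -0.01, 0.328]
force: [0.2, -1.2, 0.3]
finger_gap: -0.001
```

```bash
python3 - <<'E'
from tg import *
st();crop('side','s17.png',(150,250,220,340));shot('wrist','w17.png')
E
```

```text
t 8.73 p [ 0.5336 -0.0345  0.1096] F [ 0.2 -1.2  0.3] q [-0.342 -0.022  2.251  0.634  0.327 -2.455] tcp joint-angle -0.2788 r 0.2011 tool yaw joint -0.0851 el 51.6
```

View pics/s17.png

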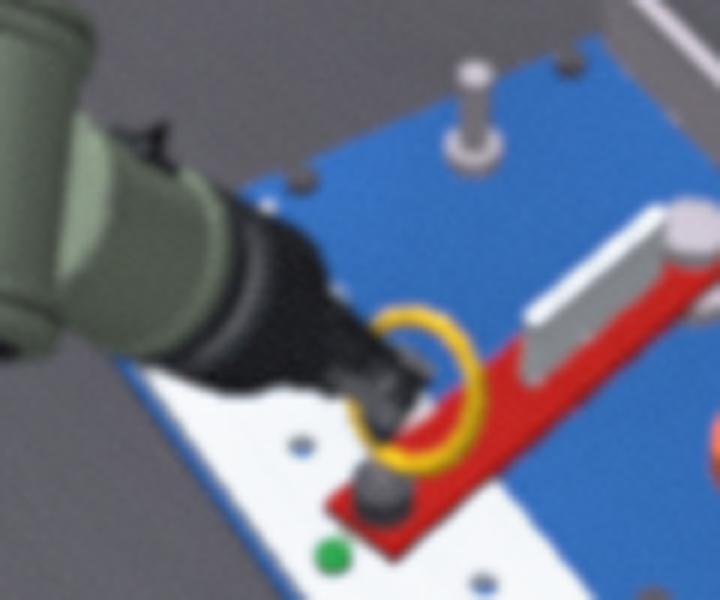

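View pics/w17.png

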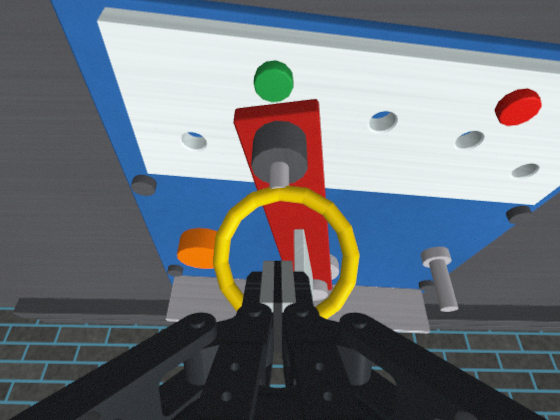

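Nearly free, with no contact force. I keep retracting back and up.

>>> {"fn": "jog_arm", "kwargs": {
  "commands": [
    {"x": -0.009, "y": 0, "z": 0.005, "rx": 0, "ry": 0, "rz": 0, "hand": 255},
    {"x": -0.01, "y": 0, "z": 0.009, "rx": 0, "ry": 0, "rz": 0, "hand": 255},
    {"x": -0.01, "y": 0, "z": 0.012, "rx": 0, "ry": 0.02, "rz": 0, "hand": 255},
    {"x": -0.008, "y": 0, "z": 0.02, "rx": 0, "ry": 0.03, "rz": 0, "hand": 255},
    {"x": -0.006, "y": 0, "z": 0.03, "rx": 0, "ry": 0.05, "rz": 0, "hand": 255},
    {"x": -0.006, "y": 0, "z": 0.03, "rx": 0, "ry": 0.05, "rz": 0, "hand": 255},
    {"x": 0, "y": 0, "z": 0, "rx": 0, "ry": 0, "rz": 0, "hand": 255}
  ]
}}

```text
t: 9.42
tool_pos: [0.4866, -0.0392, 0.2279]
eef_rot: [0.004, 0.965, -0.015, 0.261]
force: [1.0, 0.1, 1.3]
finger_gap: -0.003
```

```bash
python3 - <<'E'
from tg import *
st();crop('side','s18.png',(150,250,220,340));shot('wrist','w18.png')
s,c=shot('side','x.png')
for z in (0,.01):
  print(z,((proj(c,loc2w(-.262,.201,0,.099+z))[0]-[220,150]+.42)*6).round(1))
  # ring bottom: u=-33mm
  print('bottom',((proj(c,loc2w(-.262,.201+.033*.5736,0,.099+z-.033*.819))[0]-[220,150]+.42)*6).round(1),'top',((proj(c,loc2w(-.262,.201-.033*.5736,0,.099+z+.033*.819))[0]-[220,150]+.42)*6).round(1))
E
```

```text
t 9.42 p [ 0.4866 -0.0392  0.2279] F [1.  0.1 1.3] q [-0.354 -0.322  2.14   0.198  0.823 -2.014] tcp joint-angle -0.2668 r 0.2482 tool yaw joint -0.052 el 59.7
0 [409.8 390.3]
bottom [379.9 453.8] top [440.4 325.6]
0.01 [410.  375.5]
bottom [379.9 439.5] top [440.7 310.2]
```

View pics/s18.png

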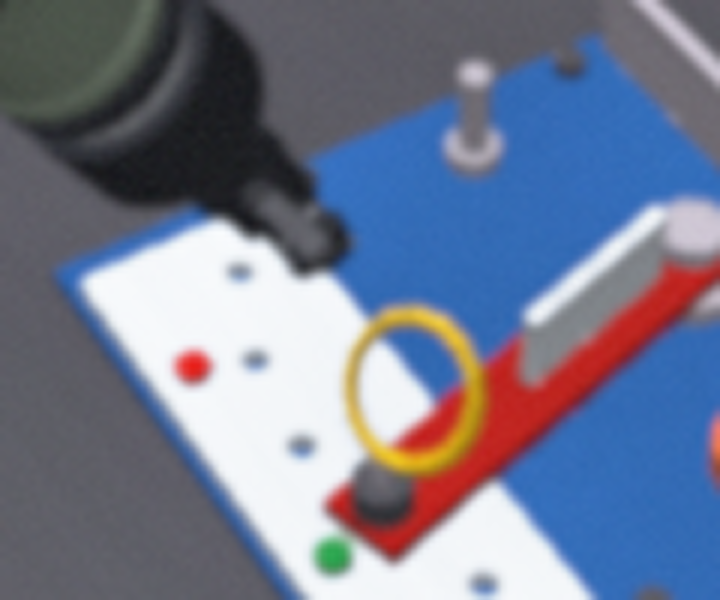

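View pics/w18.png

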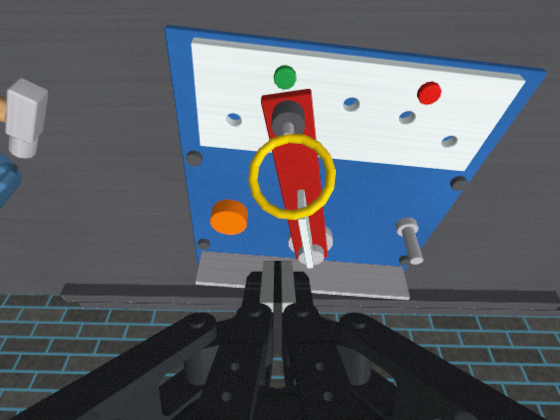

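```bash
python3 - <<'E'
from tg import *
c=read_camera('side')
px=lambda u,v:np.array([u,v])/6+[220,150]-.42
for uv,v in [((393,561),-.023),((326,505),.023)]:
    print(least_squares(lambda a:(proj(c,loc2w(a[0],a[1],v,.036))[0]-px(*uv)),[-.2,.24]).x)
print(sign_off())
E
```

```text
[-0.27487987  0.23938801]
[-0.28737575  0.23670237]
the job is handed in; nothing more can be done
None
```

The red arm now stands at the green magnet's hole, one hole to the jig's -y side, and the pin looks fully home. I handed the job in; it reports no verdict.

I put the shut fingertips through the yellow ring and lifted the pin about 13 mm. I then swung the arm across, let the pin drop, and drew the fingers out.

**Last checks:**
- **Pin:** the ring's centre sits at side-crop row 389.5. The projection gives 390 for fully home and 375 for 10 mm up, so the pin is down.
- **Arm angle:** three readings gave about -0.27, -0.275 and -0.287 rad. The nominal value is -0.262 ± 0.012 in a hole. The last two are somewhat beyond that play, probably because I read those corner pixels by eye. All are within the 0.04 rad limit, and the dropped pin agrees with the arm being in the hole.
- **Forces:** the highest readings I saw were about 17 N at the wrist. They were about 1 N after retracting, which is noise level.
- **Clearance:** the robot stood clear above the jig, touching nothing. The bolt and the tape look unmoved in the last pictures. I did not measure the other loose things, but the robot went nowhere near them.

**Disagreements along the way:** The first lift slid back along the finger, so I re-seated it deeper with a forward push. The tool had to go in at 48–54° below level instead of 35° because joint 5 was near its limit; its lowest reading was 0.082, against a limit of 0.08.

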